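Catch the terminal pin with the spring-loaded grabber hook

TASK

Connect the spring-loaded grabber to the cell holder's terminal: push its black knob down so that the hook drops below the terminal pin, slide it along the rails, still pressed, until the hook's shank just touches the pin, then ease the knob up so that the hook catches under the pin, and let go. The pin is delicate: feel for it gently, do not pull hard on it, never let the plunger snap up, and leave the other things on the bench where they are.

Things in the scene. Friction and masses are not known exactly. Their poses are not given: they have to be found in the camera images.
- rig: the contact rig, fixed to the bench: aluminium base plate 130 x 260 x 12 mm, white end plates 14 mm thick at y = +-123 mm and up to 96 mm high, two steel rails (8 mm thick, 44 mm apart, 82 mm above the bench) along y between them, and a black cell holder block (56 x 50 mm, top 54 mm above the bench) on the base at y = +88 mm. Origin: centre of the underside of the base plate; z up; y runs along the rails, and the grabber slides toward +y to reach the terminal pin
- knob_top (a point): centre of the top face of the plunger's upright round black knob, 22 mm in diameter and 30 mm high, on an 8 mm steel stem. With the plunger up, this top is 152 mm above the bench and the knob's underside 28 mm above the top of the carriage; it moves with the carriage and the plunger. The knob can be gripped on its sides from above, or pressed on top
- plunger (a joint): how far the knob, and the hook with it, is pressed straight down, m: 0 up, 0.020 at the hard stop. The spring resists with 4.2 N at 0, 7.4 N at 0.009 and 11.2 N at 0.020, and drives it back up when let go. The hook's lip passes under the pin only beyond about 0.016. With the pin caught in the hook it rests at about 0.009; with the lip wrongly jammed under the pin, at about 0.015
- carriage (a joint): how far the grabber's carriage (grey block 60 x 40 x 24 mm, its top 94 mm above the bench) has slid along the rails toward the rig's +y, m: 0 to 0.12. It starts between 0 and 0.03, slides with about 2 N of friction and stays where it is left. At value c the knob's axis and the hook's shank are at y = c - 0.080 in the rig's frame, x = 0. Touching the pin happens at about 0.094, give or take 0.014
- hook: the steel J hook below the knob. Origin: on the shank's axis at the height of the throat's floor, which is 41 mm above the bench with the plunger up. Shank 6 mm thick along y, 8 mm wide; then, toward +y, a throat 9 mm wide with a floor 3 mm thick; then a lip 3 mm thick that stands 6 mm above the floor. Axes as the rig's. It is springy along y: about 12 N for every mm that it is bent sideways, and rigid up and down
- terminal: dark steel foot plate 50 x 50 x 2 mm of the terminal, fixed on the rig's base at rig y = +20 mm; origin: centre of its underside; axes as the rig's. It carries the pin in a black two-cheeked bracket that is clamped tight somewhere along the rig's y, up to 14 mm either way from the middle of the plate
- pin_nominal (a point): middle of the slot of the pin: above the centre of the foot plate, 35 mm above the bench, the height of the pin's axis. The pin itself, a level brass pin 6 mm in diameter along the rig's x, between cheeks 28 mm apart, is at this height but anywhere up to 14 mm either way along the rig's y, and is not measured: find it by feel or by eye
- beaker: bystander: glass beaker, 70 mm in diameter, 90 mm high, on the robot's side of the rig; origin at the centre of its base
- jar: bystander: amber jar, 50 mm in diameter, 80 mm high, on the robot's side of the rig; origin at the centre of its base
- wash_bottle: bystander: white bottle, 60 mm in diameter, 180 mm high, beyond the +y end of the rig; origin at the centre of its base
- tip_box: bystander: open divided box 100 x 70 x 50 mm beyond the -y end of the rig; origin at the centre of its base
- dish: bystander: steel dish, 70 mm in diameter, 25 mm high, on the far side of the rig; origin at the centre of its base
- cuvette: bystander: glass cuvette 12.5 x 45 x 12.5 mm lying on the far side of the rig; origin under its centre
- spatula: bystander: narrow steel laboratory spatula 185 mm long, 14 mm wide and 6 mm thick, lying along the far side of the rig; origin under its middle

How it is judged:
On the way:
1. the plunger is held pressed, its hook low enough to pass under the pin (value of joint plunger above 0.015 m), for 0.2 s.
At the end, for the whole second after the job is handed in: The hook has caught the pin: the plunger is held down by the pin alone at 6.5 to 11.5 mm, at rest, with the hook pulling on the pin with more than 3 N, and the knob is let go (value of joint plunger between 0.0065 and 0.0115 m and contact force between hook and terminal above 3 N and velocity of joint plunger between -0.005 and 0.005 m/s); the robot touches nothing.
It fails at once if the hook presses on the pin with more than 22 N (contact force between hook and terminal above 22 N).
It fails at once if the plunger snaps up: rises faster than 0.07 m/s (velocity of joint plunger below -0.07 m/s).
It fails at once if a bystander is moved by more than 20 mm or knocked over (distance of any of beaker, jar, wash_bottle, tip_box, dish, cuvette, spatula from where it was at the start of the episode above 0.02 m or angle between any of beaker, jar, wash_bottle's own z axis and vertical above 0.35 rad).
It also fails if it takes over 53 s, if anything falls off the work surface, if the arm or the gripper's body presses on something with over 40 N, if the wrist force passes 120 N, or if a joint passes its speed limit or range.

ROBOT

A 6-joint arm with a two-finger parallel gripper is mounted at the origin on the work surface. World frame = base frame: x ahead of the robot, y to its left, z up, the work surface at z = 0. Lengths are in m, angles in rad, forces in N, time in s.
With the tool pointing down it reaches from about 0.25 to 0.725 m from the base axis. Payload 9.7 kg.
Tool frame: the origin (TCP) lies at the very end of the fingers, on their centre line; the grasp point (between the pads) lies 19 mm behind it (arm.grasp_offset is the distance from the TCP to the grasp point, in m); z points along the fingers, y is the direction in which the jaws open and shut (so a half turn about z gives the same grasp; the last joint's range is limited). The gripper opens to 85 mm and grips with 20 to 120 N. Pads are 22 mm wide; open, the fingers measure 114 mm over their backs; the gripper's body (76 mm by 85 mm) begins 54 mm behind the grasp point. The pads swing forward as they close: fully open they stand 13 mm farther back than shut.
Start: joints at [1.168, 0.087, 0.176, 1.66, 0, 1.571], TCP at [0.216, 0.506, 0.231] pointing down, gripper open.
Joint ranges: [-3.13, 3.13], [-0.85, 1.81], [-1.15, 1.24], [-2.2, 2.28], [-1.44, 1.52], [-3.14, 3.14]. Speed limits (rad/s): [2.22, 2.22, 2.57, 3.14, 3.14, 3.14].

INTERFACE

Orientations are given as a 3x3 rotation matrix whose columns are the frame's x, y, z axes.
In Python, from cell import sensors, vision, arm, nets gives the robot as it stands.
- The arm moves only by the tool apply_moves, never from a script. Its argument "deltas" is a list that holds one entry, the list of rows, each a list of 7 numbers: the shift along the tool's x, y, z in m, then the turn, a rotation vector about the tool's x, y, z in rad, then the gripper command: -1 is shut, 1 is fully open, values between are in proportion. In form: [[[tx, ty, tz, wx, wy, wz, jaw], ...]]. A call has 1 to 12 rows; each row is the pose to reach, as a shift and turn from the pose commanded when the call began, along the tool's axes at that moment; what a row does not reach only later rows make up. A row lasts 1/10 s, in which the tool goes at most 50 mm and 8.59 degrees, less where a joint would pass 70% of its speed; a pose out of reach is approached as far as the arm can. A call with a gripper value outside its range is refused whole. The fingers move at their own pace and stop on an object; the grip force is fixed at half the most. Time passes only in rows, so rows that repeat a pose let the fingers close. It gives the time, the measured TCP pose, the force and the opening at its end, in the units of the state.
- sensors.sense(): the state, without advancing time (a new reading comes with each control period).
- vision.snapshot(name): name is "scene" or "top" or "wrist"; returns a dict with "img" (384x512x3 uint8, red, green, blue), "range_z" (384x512 float32, m along the optical axis (not along the pixel's ray), 0 where there is no reading), "fx", "fy", "cx", "cy" (pixels), "world_from_camera" (4x4, takes a point from camera to world coordinates). Camera axes: x right, y down, z forward; pixel columns grow to the right and rows downward; lengths in m; the calibration is good to about 2 mm. A picture is of the moment at which its call begins.
- arm.hand_in(): hands the job in, once; it reports no verdict.
Trained networks look in a picture, given as the dict that the camera call returned (one of the last four; its "shot" number tells which), for a name from the list of things; names that differ only in an ending like _2 or _b are one class to them, and where a whole thing is asked for, a point or a joint stands for the part that bears it (a point fixed in the world has none). Each returns a list of dicts, best first, with "p" (0 to 1); they miss things now and then, are a little off and sometimes report something else, mostly with a low value. They report only what shows in the picture. A call takes as long as a camera call.
- nets.search_frame(picture, name): "centre" ([x, y, z] in m, in world coordinates, good to about 4 mm: the middle of the surface that is visible of it).
The state is a dict: "time_s": time; "joint_pos": joint angles; "qd": joint speeds; "effort": joint torques, N m; "eef_pos": TCP position; "tcp_rot": TCP orientation; "ft_force": force on the tool from outside, world axes, zero at the start; "torque": the same for the moment, N m; "width": finger opening in m.
Only numpy, scipy, OpenCV 4.12 (cv2) and the standard library are available. Lean on these libraries where they do the work, as an engineer would, in place of code of your own. Each camera call takes 0.05 s, during which the arm holds its last target. There are 200 camera calls.

## Working session

There is one attempt and no reset: what is moved stays moved. The work goes in short steps, Python scripts to look and compute and a tool call to move; the robot and the scene stay as the last step left them, time stands still between calls to the robot, and variables do not carry over. Pictures are saved under pics/ and viewed, about 8 in all and at most 12, crops included, and the job is handed in when it is done.

Besides the shell and the picture viewer there is one more tool, called as name(argument=value, ...), one argument or row to a line, values as JSON. apply_moves: Moves the arm, as the interface text tells. Its arguments: {"type":"object","properties":{"deltas":{"type":"array"}},"required":["deltas"]}

```bash
mkdir -p pics; ls
python3 - <<'E'
from cell import sensors, vision, arm, nets
import cv2,numpy as np
s=sensors.sense();print(s)
for n in ["scene","top"]:
    p=vision.snapshot(n);cv2.imwrite(f"pics/{n}0.png",p["img"][:,:,::-1])
    np.savez(f"{n}0.npz",**{k:v for k,v in p.items()})
    for t in ["rig","knob_top","carriage","terminal","hook","beaker","jar","wash_bottle","tip_box","dish"]:
        r=nets.search_frame(p,t)
        print(n,t,[(np.round(q["centre"],3).tolist(),round(q["p"],2)) for q in r[:2]])
    print(np.round(p["world_from_camera"],3).tolist(),p["fx"],p["cx"],p["cy"])
E
```

```text
pics
{'time_s': 0.0, 'joint_pos': array([1.16800764e+00, 8.74483978e-02, 1.75116341e-01, 1.65978734e+00,
       3.16201440e-05, 1.57080126e+00]), 'qd': array([ 0.00091532, -0.0016636 , -0.00106719, -0.00102643, -0.00051334,
        0.00172085]), 'effort': array([ 1.16978757e-03, -5.20389068e+01,  4.64803112e+01,  1.61346188e-02,
        1.41368123e-04, -2.94294082e-07]), 'eef_pos': array([0.21549317, 0.50577544, 0.23058035]), 'tcp_rot': array([[-9.19969499e-01,  3.91989568e-01, -5.47711909e-04],
       [ 3.91989949e-01,  9.19968710e-01, -1.20478775e-03],
       [ 3.16135882e-05, -1.32306555e-03, -9.99999124e-01]]), 'ft_force': array([0.84936957, 0.56629641, 0.42355555]), 'torque': array([-0.03048228,  0.00420855, -0.04018737]), 'width': 0.08547619523806176}
scene rig [([0.571, -0.017, 0.01], 0.94), ([0.7, 0.097, 0.004], 0.23)]
scene knob_top [([0.552, -0.047, 0.136], 0.69)]
scene carriage [([0.55, -0.048, 0.095], 0.61)]
scene terminal [([0.551, 0.027, 0.016], 0.87)]
scene hook [([0.546, -0.044, 0.135], 0.53)]
scene beaker [([0.45, 0.094, 0.068], 0.89)]
scene jar [([0.452, -0.05, 0.06
[... 258 characters left out ...]
-0.525, 0.514], [0.0, 0.0, 0.0, 1.0]] 352.8834621715209 254.3434328265713 190.37640352469174
top rig [([0.546, 0.002, 0.011], 0.94), ([0.551, 0.034, 0.011], 0.35)]
top knob_top [([0.538, -0.043, 0.151], 0.47)]
top carriage [([0.54, -0.042, 0.092], 0.87)]
top terminal [([0.553, 0.032, 0.009], 0.81)]
top hook []
top beaker [([0.421, 0.101, 0.023], 0.58)]
top jar [([0.433, -0.036, 0.083], 0.58)]
top wash_bottle [([0.559, 0.19, 0.122], 0.71)]
top tip_box [([0.542, -0.19, 0.022], 0.82)]
top dish [([0.662, -0.085, 0.009], 0.93)]
[[0.022, -0.993, 0.12, 0.488], [-0.999, -0.025, -0.027, 0.045], [0.03, -0.119, -0.992, 0.876], [0.0, 0.0, 0.0, 1.0]] 354.6818790889528 253.2135084481141 193.02309332211826
```

Run:
```python
import cv2,numpy as np
a=cv2.imread("pics/scene0.png");b=cv2.imread("pics/top0.png")
cv2.imwrite("pics/both.png",np.hstack([a[60:340,60:460],cv2.resize(b[60:340,60:460],None,fx=1,fy=1)]))
d=np.load("top0.npz");Z=d["range_z"];v,u=np.mgrid[:384,:512]
T=d["world_from_camera"]
P=np.stack([(u-d["cx"])/d["fx"]*Z,(v-d["cy"])/d["fy"]*Z,Z],-1)@T[:3,:3].T+T[:3,3]
np.save("topP.npy",P)
def box(lo,hi,name,xl=(.45,.65),yl=(-.15,.15)):
    m=(Z>0)&(P[...,2]>lo)&(P[...,2]<hi)&(P[...,0]>xl[0])&(P[...,0]<xl[1])&(P[...,1]>yl[0])&(P[...,1]<yl[1])
    q=P[m]; 
    if len(q)<4: print(name,len(q));return
    r=cv2.minAreaRect((q[:,:2]*1000).astype(np.float32));print(name,len(q),np.round(q.mean(0),4),np.round(r[0],1),np.round(r[1],1),round(r[2],1), "med",np.round(np.median(q[:,2]),4))
box(.144,.16,"knob",(.5,.6),(-.1,.02));box(.088,.099,"carr+endplates");box(.088,.099,"carr",(.49,.6),(-.09,.01))
box(.076,.087,"rails",(.5,.6),(-.1,.09))
box(.008,.016,"base",(.45,.64),(-.16,.16))
```

```text
knob 89 [ 0.5396 -0.043   0.1503] [540.1 -42.7] [20.3 20.4] 46.2 med 0.1502
carr+endplates 828 [ 0.5388 -0.0096  0.0931] [510.3  13.6] [260.7 137.4] 85.2 med 0.0933
carr 382 [ 0.5386 -0.0413  0.0924] [539.8 -43.2] [40.  59.8] 85.1 med 0.0923
rails 482 [0.5432 0.0042 0.0836] [541.7  -5.1] [193.6  57.3] 85.2 med 0.0837
base 3681 [0.5422 0.0063 0.0109] [540.2  -5.9] [183.1 308.3] 6.4 med 0.0108
```

View pics/both.png

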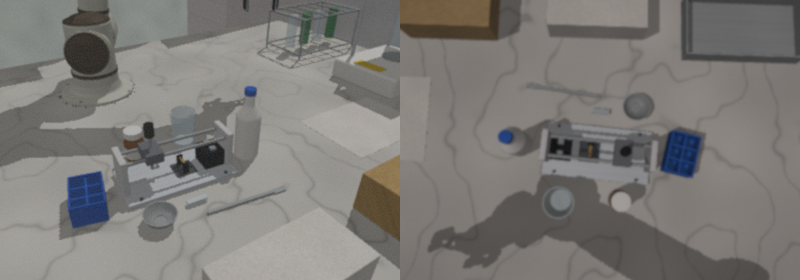

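The scene view shows the rig with the knob at about (149,130) and the brass pin at (182,160). In the top view the knob is at about (626,150) and the pin at (590,151). The rig is turned about -4.9°, with +y to the robot's left. Next I'll measure the pin's position and the carriage's value.

Run:
```python
import cv2,numpy as np
a=cv2.imread("pics/scene0.png");b=cv2.imread("pics/top0.png")
c1=cv2.resize(a[180:270,160:300],None,fx=5.6,fy=3*1.87,interpolation=cv2.INTER_CUBIC)[:300] if 0 else cv2.resize(a[190:250,200:300],(500,300),interpolation=cv2.INTER_CUBIC)
c2=cv2.resize(b[180:240,200:320],(600,300),interpolation=cv2.INTER_CUBIC)
cv2.imwrite("pics/crop.png",np.vstack([np.hstack([c1,np.zeros((300,100,3),np.uint8)]),c2]))
P=np.load("topP.npy");d=np.load("top0.npz");Z=d["range_z"]
th=np.radians(-4.9);R=np.array([[np.cos(th),-np.sin(th)],[np.sin(th),np.cos(th)]])
rx,ry=R[:,0],R[:,1]
k=np.array([.540,-.043])
L=(P[...,:2]-k)@R
def s(lo,hi,x0,x1,y0,y1,n):
    m=(Z>0)&(P[...,2]>lo)&(P[...,2]<hi)&(L[...,0]>x0)&(L[...,0]<x1)&(L[...,1]>y0)&(L[...,1]<y1)
    q=L[m];print(n,len(q),np.round(q.mean(0),4),np.round(np.percentile(q,[2,98],axis=0),4).tolist())
s(.088,.1,-.08,.08,-.15,-.03,"end-");s(.088,.1,-.08,.08,.1,.25,"end+")
s(.048,.06,-.04,.04,.07,.2,"holder");s(.0125,.02,-.03,.03,.03,.12,"foot")
hsv=cv2.cvtColor(b,cv2.COLOR_BGR2HSV)
m=(hsv[...,0]>10)&(hsv[...,0]<32)&(hsv[...,1]>90)&(hsv[...,2]>60)&(abs(L[...,0])<.05)&(L[...,1]>0.02)&(L[...,1]<.14)&(Z>0)
vv,uu=np.nonzero(m);print("brass",len(vv))
for v,u in list(zip(vv,uu))[:25]: print(v,u,hsv[v,u],np.round(L[v,u]*1000,1),round(P[v,u,2]*1000,1))
```

```text
end- 207 [-0.0003 -0.0682] [[-0.0331, -0.0754], [0.0332, -0.0617]]
end+ 234 [-0.0018  0.1812] [[-0.0337, 0.1702], [0.0322, 0.2263]]
holder 383 [-0.0009  0.1431] [[-0.028, 0.1184], [0.0194, 0.1702]]
foot 204 [0.0026 0.0756] [[-0.0272, 0.0363], [0.0234, 0.1165]]
brass 35
205 249 [ 17 110  67] [13.7 76.4] 36.6
205 250 [ 18 132  79] [13.8 74.1] 38.9
205 251 [ 18 124  70] [14.1 71.7] 38.4
206 249 [ 17 112  84] [13.3 76. ] 13.2
206 250 [ 17 133  98] [11.4 73.9] 39.5
206 251 [ 16 122  88] [11.9 71.5] 36.4
207 249 [ 17 112  93] [10.9 75.7] 13.1
207 250 [ 17 131 105] [ 9.4 73.5] 34.9
207 251 [ 17 117  94] [ 9.6 71.2] 35.7
208 249 [ 17 118  97] [ 8.6 75.4] 12.0
208 250 [ 17 132 106] [ 6.9 73.3] 36.3
208 251 [ 17 114  92] [ 7.1 71. ] 37.5
209 248 [16 91 73] [ 6.  77.6] 11.0
209 249 [ 17 122  98] [ 4.4 75.4] 35.4
209 250 [ 17 131 105] [ 4.5 73.1] 37.5
209 251 [ 17 113  88] [ 4.8 70.7] 36.3
210 248 [17 96 74] [ 3.4 77.3] 12.8
210 249 [ 18 130  96] [ 2.1 75.1] 34.5
210 250 [ 18 133 102] [ 2.  72.8] 39.7
210 251 [ 17 112  82] [ 2.5 70.4] 35.7
211 248 [17 91 73] [ 1.  77.1] 11.8
211 249 [ 18 126  93] [-0.3 74.9] 34.8
211 250 [ 18 134  97] [-0.3 72.6] 38.2
211 251 [ 17 113  77] [ 0.1 70.2] 35.8
212 249 [ 18 122  86] [-2.8 74.6] 37.3
```

View pics/crop.png

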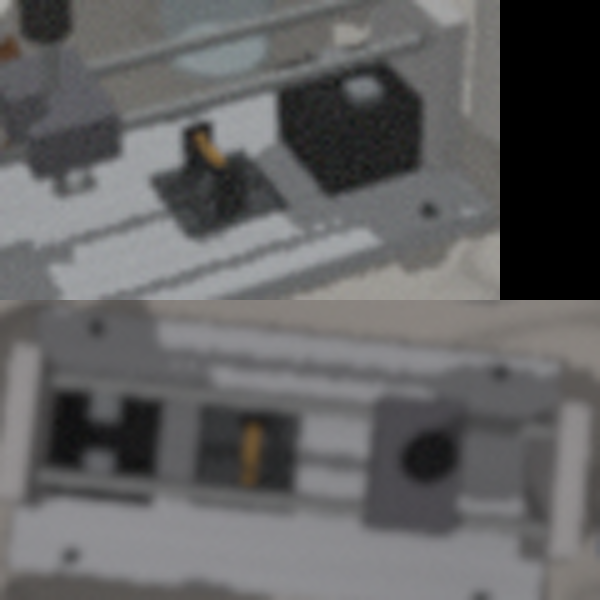

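The brass pin is at crop pixel (250,455), at about rig (0, +73 mm) from the knob, so shank contact should come after about 67 mm of travel. The knob is at rig y ≈ -55 mm (c ≈ 0.025). I'll grip the knob with the jaws along the rig's y, so I'm moving above it now.

apply_moves(
  deltas=[
    [[-0.037,-0.027,0,0,0,-0.02,1],[-0.073,-0.054,0,0,0,-0.05,1],[-0.11,-0.081,0,0,0,-0.08,1],[-0.147,-0.108,0,0,0,-0.1,1],[-0.183,-0.135,0,0,0,-0.12,1],[-0.22,-0.162,0,0,0,-0.14,1],[-0.257,-0.189,0,0,0,-0.16,1],[-0.293,-0.216,0,0,0,-0.18,1],[-0.33,-0.243,0,0,0,-0.2,1],[-0.367,-0.27,0,0,0,-0.23,1],[-0.403,-0.297,0,0,0,-0.26,1],[-0.44,-0.324,0,0,0,-0.29,1]],
  ],
)

```text
time_s: 2.3
eef_pos: [0.494, 0.0335, 0.2315]
tcp_rot: [[-0.994, 0.112, 0.001], [0.112, 0.994, 0.0], [-0.001, 0.0, -1.0]]
ft_force: [0.8, 0.9, 0.4]
width: 0.0852
```

apply_moves(
  deltas=[
    [[0,0,0,0,0,0,1]],
  ],
)

```text
time_s: 2.4
eef_pos: [0.495, 0.0315, 0.2306]
tcp_rot: [[-0.993, 0.116, -0.0], [0.116, 0.993, -0.001], [0.0, -0.001, -1.0]]
ft_force: [-0.1, 1.0, -0.7]
width: 0.0855
```

```bash
cat > h.py <<'E'
from cell import sensors, vision, arm, nets
import numpy as np
th=np.radians(-4.9);RX=np.array([np.cos(th),np.sin(th),0]);RY=np.array([-np.sin(th),np.cos(th),0])
def delta(x,y,z):
    s=sensors.sense();R=s["tcp_rot"];p=s["eef_pos"]
    yaw=np.arctan2(R[1,1],R[0,1]);d=R.T@(np.array([x,y,z])-p)
    print("t",s["time_s"],"pos",p.round(4),"delta tool",d.round(4),"wz",round(-(np.radians(85.1)-yaw),4),"q6",s["joint_pos"].round(2),"f",s["ft_force"].round(2),"w",round(s["width"],4), "Rz",R[:,2].round(4))
E
python3 -c "
from h import *
delta(.540,-.043,.2306)"
```

```text
t 2.4 pos [0.495  0.0315 0.2306] delta tool [-0.0533 -0.0687  0.0001] wz -0.0312 q6 [ 0.06 -0.04  0.04  1.66 -0.    0.18] f [-0.14  1.   -0.74] w 0.0855 Rz [-3.e-04 -1.e-03 -1.e+00]
```

apply_moves(
  deltas=[
    [[-0.027,-0.035,0,0,0,-0.016,1],[-0.053,-0.069,0,0,0,-0.031,1],[-0.053,-0.069,0,0,0,-0.031,1],[-0.053,-0.069,0,0,0,-0.031,1]],
  ],
)

```text
time_s: 2.8
eef_pos: [0.5382, -0.0393, 0.2309]
tcp_rot: [[-0.997, 0.083, -0.001], [0.083, 0.997, 0.0], [0.001, 0.0, -1.0]]
ft_force: [0.1, 0.0, -0.4]
width: 0.0856
```

Run:
```python
from h import *
import cv2
delta(.540,-.043,.12)
p=vision.snapshot("wrist");cv2.imwrite("pics/wr.png",p["img"][:,:,::-1])
for n in ["knob_top","terminal"]:
    print(n,[(np.round(q["centre"],4),round(q["p"],2)) for q in nets.search_frame(p,n)[:2]])
Z=p["range_z"];v,u=np.mgrid[:384,:512];T=p["world_from_camera"]
P=np.stack([(u-p["cx"])/p["fx"]*Z,(v-p["cy"])/p["fy"]*Z,Z],-1)@T[:3,:3].T+T[:3,3]
m=(Z>0)&(P[...,2]>.145)&(P[...,2]<.158)&(abs(P[...,0]-.54)<.025)&(abs(P[...,1]+.043)<.025)
q=P[m];print(m.sum(), cv2.minEnclosingCircle((q[:,:2]*1000).astype(np.float32)) if len(q) else 0,q.mean(0) if len(q) else 0)
hsv=cv2.cvtColor(p["img"],cv2.COLOR_RGB2HSV)
m=(hsv[...,0]>10)&(hsv[...,0]<32)&(hsv[...,1]>90)&(P[...,2]>.03)&(P[...,2]<.042)&(abs(P[...,0]-.545)<.04)&(abs(P[...,1]-.03)<.03)
q=P[m];print("pin",m.sum(),[ (q@a).mean().round(4) for a in (RX,RY)] if len(q) else 0,np.percentile(q@RY,[5,95]) if len(q) else 0)
print("knob RY",np.array([.540,-.043,0])@RY)
```

```text
t 2.8 pos [ 0.5382 -0.0393  0.2309] delta tool [-0.0022 -0.0036  0.1109] wz 0.0021 q6 [-0.07  0.06  0.15  1.66  0.    0.01] f [ 0.15  0.04 -0.39] w 0.0856 Rz [-1.e-03  4.e-04 -1.e+00]
knob_top [(array([ 0.5416, -0.0427,  0.151 ]), 0.82)]
terminal [(array([0.5506, 0.0296, 0.0162]), 0.56), (array([ 0.4324, -0.0405,  0.0789]), 0.54)]
462 ((541.5108642578125, -44.05685043334961), 10.827086448669434) [ 0.54036439 -0.04379732  0.15254061]
pin 87 [np.float64(0.5474), np.float64(0.075)] [0.07218622 0.07804732]
knob RY 0.003282290757969465
```

View pics/wr.png

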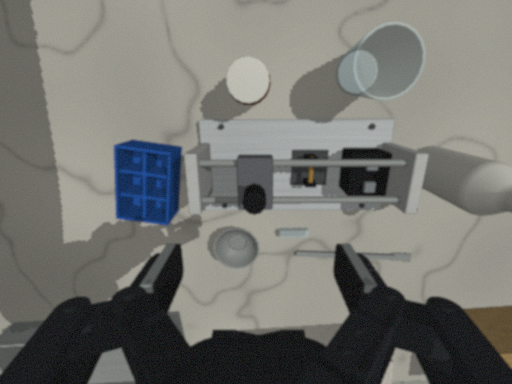

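The knob is at (255,198), the pin at (310,175), and the fingers are clear. The pin is about 72.4 mm ahead of the knob, which agrees with the top view. Descending around the knob.

apply_moves(
  deltas=[
    [[-0.001,-0.001,0.02,0,0,0,1],[-0.001,-0.001,0.05,0,0,0,1],[-0.001,-0.001,0.075,0,0,0,1],[-0.001,-0.001,0.095,0,0,0,1],[-0.001,-0.001,0.105,0,0,0,1],[-0.001,-0.001,0.111,0,0,0,1],[-0.001,-0.001,0.111,0,0,0,1],[-0.001,-0.001,0.111,0,0,0,1]],
  ],
)

```text
time_s: 3.75
eef_pos: [0.5396, -0.04, 0.1214]
tcp_rot: [[-0.997, 0.081, 0.001], [0.081, 0.997, -0.0], [-0.001, 0.0, -1.0]]
ft_force: [0.5, 0.7, 0.2]
width: 0.0852
```

```bash
python3 -c "
from h import *
delta(.541,-.044,.12)"
```

```text
t 3.75 pos [ 0.5396 -0.04    0.1214] delta tool [-0.0017 -0.0039  0.0014] wz 0.004 q6 [-0.07  0.05 -0.07  1.44  0.    0.01] f [0.51 0.74 0.15] w 0.0852 Rz [ 1.4e-03 -1.0e-04 -1.0e+00]
```

apply_moves(
  deltas=[
    [[-0.002,-0.004,0.001,0,0,0.004,1],[-0.002,-0.004,0.001,0,0,0.004,1],[-0.002,-0.004,0.001,0,0,0.004,0],[-0.002,-0.004,0.001,0,0,0.004,-0.2],[-0.002,-0.004,0.001,0,0,0.004,-0.4],[-0.002,-0.004,0.001,0,0,0.004,-0.6],[-0.002,-0.004,0.001,0,0,0.004,-0.8],[-0.002,-0.004,0.001,0,0,0.004,-1],[-0.002,-0.004,0.001,0,0,0.004,-1],[-0.002,-0.004,0.001,0,0,0.004,-1],[-0.002,-0.004,0.001,0,0,0.004,-1],[-0.002,-0.004,0.001,0,0,0.004,-1]],
  ],
)

```text
time_s: 4.95
eef_pos: [0.5409, -0.0443, 0.1194]
tcp_rot: [[-0.996, 0.086, 0.0], [0.086, 0.996, 0.0], [-0.0, 0.0, -1.0]]
ft_force: [-0.0, 0.6, 3.5]
width: 0.0205
```

```bash
python3 -c "
from h import *
delta(.541,-.044,.12)"
```

```text
t 4.95 pos [ 0.5409 -0.0443  0.1194] delta tool [-0.0001  0.0003 -0.0006] wz -0.0003 q6 [-0.08  0.06 -0.07  1.44  0.    0.  ] f [-0.05  0.6   3.5 ] w 0.0205 Rz [ 2.e-04  0.e+00 -1.e+00]
```

apply_moves(
  deltas=[
    [[0,0,0.003,0,0,0,-1],[0,0,0.006,0,0,0,-1],[0,0,0.009,0,0,0,-1],[0,0,0.012,0,0,0,-1],[0,0,0.015,0,0,0,-1],[0,0,0.017,0,0,0,-1],[0,0,0.018,0,0,0,-1],[0,0,0.018,0,0,0,-1],[0,0,0.018,0,0,0,-1]],
  ],
)

```text
time_s: 5.85
eef_pos: [0.541, -0.0443, 0.1018]
tcp_rot: [[-0.996, 0.086, 0.001], [0.086, 0.996, -0.0], [-0.001, 0.0, -1.0]]
ft_force: [-3.5, 0.4, 9.2]
width: 0.0204
```

apply_moves(
  deltas=[
    [[0,0,0.001,0,0,0,-1],[0,0,0.0015,0,0,0,-1],[0,0,0.0015,0,0,0,-1]],
  ],
)

```text
time_s: 6.15
eef_pos: [0.541, -0.0443, 0.1003]
tcp_rot: [[-0.996, 0.086, 0.001], [0.086, 0.996, 0.0], [-0.001, 0.0, -1.0]]
ft_force: [-3.1, 1.0, 10.5]
width: 0.02
```

apply_moves(
  deltas=[
    [[0,0,0.0005,0,0,0,-1],[0,0,0.001,0,0,0,-1],[0,0,0.001,0,0,0,-1]],
  ],
)

```text
time_s: 6.45
eef_pos: [0.541, -0.0443, 0.0995]
tcp_rot: [[-0.996, 0.086, 0.001], [0.086, 0.996, -0.0], [-0.001, 0.0, -1.0]]
ft_force: [-3.1, 1.4, 10.8]
width: 0.0202
```

apply_moves(
  deltas=[
    [[0,0,0.0005,0,0,0,-1],[0,0,0.001,0,0,0,-1],[0,0,0.001,0,0,0,-1]],
  ],
)

```text
time_s: 6.75
eef_pos: [0.5411, -0.0443, 0.0994]
tcp_rot: [[-0.996, 0.086, 0.002], [0.086, 0.996, -0.0], [-0.002, 0.0, -1.0]]
ft_force: [-5.6, 1.5, 17.1]
width: 0.0205
```

The hard stop shows at TCP z ≈ 0.0995, so plunger ≈ 0.1195 - z. I'll back off 1 mm and slide.

apply_moves(
  deltas=[
    [[0,0,-0.001,0,0,0,-1],[0,0.003,-0.0015,0,0,0,-1],[0,0.008,-0.0015,0,0,0,-1],[0,0.014,-0.0015,0,0,0,-1],[0,0.02,-0.0015,0,0,0,-1],[0,0.026,-0.0015,0,0,0,-1],[0,0.032,-0.0015,0,0,0,-1],[0,0.038,-0.0015,0,0,0,-1],[0,0.044,-0.0015,0,0,0,-1],[0,0.048,-0.0015,0,0,0,-1],[0,0.05,-0.0015,0,0,0,-1],[0,0.05,-0.0015,0,0,0,-1]],
  ],
)

```text
time_s: 7.95
eef_pos: [0.5451, 0.0056, 0.0999]
tcp_rot: [[-0.996, 0.086, 0.0], [0.086, 0.996, -0.0], [-0.0, -0.0, -1.0]]
ft_force: [-4.5, 0.5, 11.3]
width: 0.0204
```

Run:
```python
from h import *
import cv2
delta(.541+.062*.0854,-.0443+.062*.996,.1003)
p=vision.snapshot("scene");cv2.imwrite("pics/sc2.png",cv2.resize(p["img"][150:270,170:310,::-1],(700,600),interpolation=cv2.INTER_CUBIC))
```

```text
t 7.95 pos [0.5451 0.0056 0.0999] delta tool [-0.0002  0.0119 -0.0004] wz -0.0001 q6 [ 0.01  0.06 -0.1   1.4  -0.    0.1 ] f [-4.55  0.51 11.3 ] w 0.0204 Rz [ 4.e-04 -2.e-04 -1.e+00]
```

View pics/sc2.png

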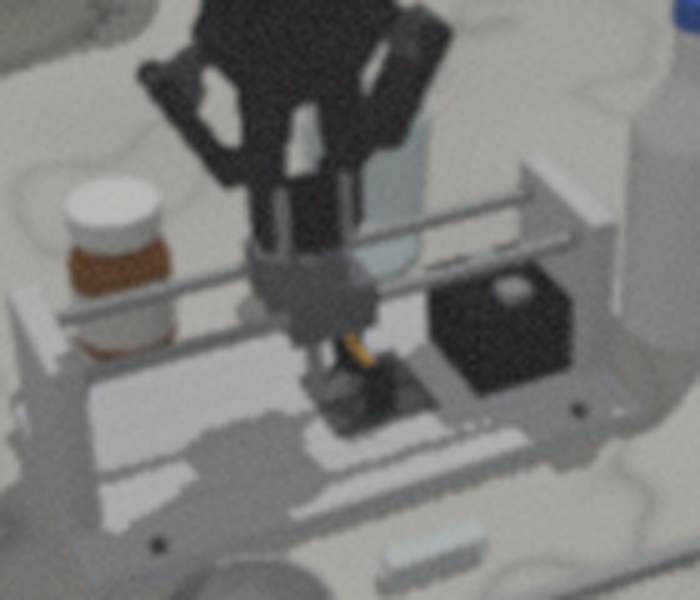

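The carriage is now just left of the brass pin, which is at (358,350). The hook is low at (320,365), and the bystanders are untouched. Creeping forward.

apply_moves(
  deltas=[
    [[0,0.001,0,0,0,0,-1],[0,0.002,0,0,0,0,-1],[0,0.003,0,0,0,0,-1],[0,0.004,0,0,0,0,-1],[0,0.005,0,0,0,0,-1]],
  ],
)

```text
time_s: 8.5
eef_pos: [0.5454, 0.0101, 0.0998]
tcp_rot: [[-0.996, 0.086, 0.0], [0.086, 0.996, -0.001], [-0.0, -0.001, -1.0]]
ft_force: [-4.8, -2.2, 10.0]
width: 0.0202
```

apply_moves(
  deltas=[
    [[0,0.001,0,0,0,0,-1],[0,0.002,0,0,0,0,-1],[0,0.003,0,0,0,0,-1],[0,0.004,0,0,0,0,-1],[0,0.005,0,0,0,0,-1],[0,0.006,0,0,0,0,-1]],
  ],
)

```text
time_s: 9.1
eef_pos: [0.5459, 0.0161, 0.0998]
tcp_rot: [[-0.996, 0.086, 0.0], [0.086, 0.996, -0.001], [-0.0, -0.001, -1.0]]
ft_force: [-4.9, -1.4, 9.9]
width: 0.0204
```

apply_moves(
  deltas=[
    [[0,0.0005,0,0,0,0,-1],[0,0.001,0,0,0,0,-1],[0,0.0015,0,0,0,0,-1]],
  ],
)

```text
time_s: 9.4
eef_pos: [0.5461, 0.0176, 0.0999]
tcp_rot: [[-0.996, 0.086, 0.0], [0.086, 0.996, -0.001], [-0.0, -0.001, -1.0]]
ft_force: [-4.3, -1.1, 10.7]
width: 0.0203
```

apply_moves(
  deltas=[
    [[0,0.0005,0,0,0,0,-1],[0,0.001,0,0,0,0,-1]],
  ],
)

```text
time_s: 9.6
eef_pos: [0.5461, 0.0186, 0.0998]
tcp_rot: [[-0.996, 0.086, 0.0], [0.086, 0.996, -0.001], [-0.0, -0.001, -1.0]]
ft_force: [-4.3, -1.8, 10.0]
width: 0.0201
```

apply_moves(
  deltas=[
    [[0,0.0005,0,0,0,0,-1],[0,0.001,0,0,0,0,-1]],
  ],
)

```text
time_s: 9.8
eef_pos: [0.5462, 0.0196, 0.0998]
tcp_rot: [[-0.996, 0.086, 0.0], [0.086, 0.996, -0.001], [-0.0, -0.001, -1.0]]
ft_force: [-4.0, -1.1, 9.7]
width: 0.0203
```

apply_moves(
  deltas=[
    [[0,0.0005,0,0,0,0,-1]],
  ],
)

```text
time_s: 9.9
eef_pos: [0.5463, 0.0201, 0.0998]
tcp_rot: [[-0.996, 0.086, 0.0], [0.086, 0.996, -0.001], [-0.0, -0.001, -1.0]]
ft_force: [-4.9, -0.8, 10.5]
width: 0.02
```

apply_moves(
  deltas=[
    [[0,0.0005,0,0,0,0,-1]],
  ],
)

```text
time_s: 10.0
eef_pos: [0.5463, 0.0206, 0.0998]
tcp_rot: [[-0.996, 0.086, 0.0], [0.086, 0.996, -0.001], [-0.0, -0.001, -1.0]]
ft_force: [-4.9, -1.8, 10.7]
width: 0.0205
```

apply_moves(
  deltas=[
    [[0,0.0005,0,0,0,0,-1]],
  ],
)

```text
time_s: 10.1
eef_pos: [0.5464, 0.0211, 0.0998]
tcp_rot: [[-0.996, 0.086, 0.0], [0.086, 0.996, -0.001], [-0.0, -0.001, -1.0]]
ft_force: [-4.6, -1.2, 10.1]
width: 0.0203
```

apply_moves(
  deltas=[
    [[0,0.0005,0,0,0,0,-1]],
  ],
)

```text
time_s: 10.2
eef_pos: [0.5464, 0.0216, 0.0998]
tcp_rot: [[-0.996, 0.086, 0.0], [0.086, 0.996, -0.001], [-0.0, -0.001, -1.0]]
ft_force: [-5.2, -2.1, 10.5]
width: 0.0207
```

apply_moves(
  deltas=[
    [[0,0.0005,0,0,0,0,-1]],
  ],
)

```text
time_s: 10.3
eef_pos: [0.5464, 0.0221, 0.0998]
tcp_rot: [[-0.996, 0.086, 0.0], [0.086, 0.996, -0.001], [-0.0, -0.001, -1.0]]
ft_force: [-4.9, -1.8, 10.6]
width: 0.0203
```

apply_moves(
  deltas=[
    [[0,0.0005,0,0,0,0,-1]],
  ],
)

```text
time_s: 10.4
eef_pos: [0.5464, 0.0226, 0.0998]
tcp_rot: [[-0.996, 0.086, 0.0], [0.086, 0.996, -0.001], [-0.0, -0.001, -1.0]]
ft_force: [-5.3, -1.8, 11.0]
width: 0.0201
```

apply_moves(
  deltas=[
    [[0,0.0005,0,0,0,0,-1]],
  ],
)

```text
time_s: 10.5
eef_pos: [0.5465, 0.0231, 0.0998]
tcp_rot: [[-0.996, 0.086, 0.0], [0.086, 0.996, -0.001], [-0.0, -0.001, -1.0]]
ft_force: [-4.9, -1.3, 10.3]
width: 0.0205
```

apply_moves(
  deltas=[
    [[0,0.0005,0,0,0,0,-1]],
  ],
)

```text
time_s: 10.6
eef_pos: [0.5466, 0.0236, 0.0998]
tcp_rot: [[-0.996, 0.086, 0.0], [0.086, 0.996, -0.001], [-0.0, -0.001, -1.0]]
ft_force: [-4.6, -1.8, 10.5]
width: 0.0202
```

apply_moves(
  deltas=[
    [[0,0.0005,0,0,0,0,-1]],
  ],
)

```text
time_s: 10.7
eef_pos: [0.5466, 0.0239, 0.0998]
tcp_rot: [[-0.996, 0.086, 0.0], [0.086, 0.996, -0.001], [-0.0, -0.001, -1.0]]
ft_force: [-5.2, -4.1, 11.0]
width: 0.0205
```

apply_moves(
  deltas=[
    [[0,0.0005,0,0,0,0,-1]],
  ],
)

```text
time_s: 10.8
eef_pos: [0.5466, 0.0241, 0.0998]
tcp_rot: [[-0.996, 0.086, 0.0], [0.086, 0.996, -0.002], [-0.0, -0.002, -1.0]]
ft_force: [-5.4, -4.4, 11.2]
width: 0.0202
```

Contact at slide ≈ 68.5 mm: the y force stepped from -1.8 to -4.4 N. I'll back off slightly and ease up.

apply_moves(
  deltas=[
    [[0,-0.0005,0,0,0,0,-1],[0,-0.001,0,0,0,0,-1],[0,-0.001,-0.001,0,0,0,-1],[0,-0.001,-0.002,0,0,0,-1],[0,-0.001,-0.003,0,0,0,-1],[0,-0.001,-0.004,0,0,0,-1],[0,-0.001,-0.004,0,0,0,-1]],
  ],
)

```text
time_s: 11.5
eef_pos: [0.5466, 0.0238, 0.1037]
tcp_rot: [[-0.996, 0.086, 0.0], [0.086, 0.996, -0.0], [-0.0, -0.0, -1.0]]
ft_force: [-3.6, -0.8, 8.3]
width: 0.0201
```

apply_moves(
  deltas=[
    [[0,0,-0.001,0,0,0,-1],[0,0,-0.002,0,0,0,-1],[0,0,-0.002,0,0,0,-1]],
  ],
)

```text
time_s: 11.8
eef_pos: [0.5466, 0.0238, 0.1056]
tcp_rot: [[-0.996, 0.086, -0.0], [0.086, 0.996, -0.0], [-0.0, -0.0, -1.0]]
ft_force: [-4.0, -0.5, 7.5]
width: 0.0204
```

apply_moves(
  deltas=[
    [[0,0,-0.001,0,0,0,-1],[0,0,-0.002,0,0,0,-1],[0,0,-0.002,0,0,0,-1]],
  ],
)

```text
time_s: 12.1
eef_pos: [0.5466, 0.0238, 0.1075]
tcp_rot: [[-0.996, 0.086, -0.0], [0.086, 0.996, -0.0], [0.0, -0.0, -1.0]]
ft_force: [-3.5, -1.1, 8.1]
width: 0.0203
```

apply_moves(
  deltas=[
    [[0,0,-0.0005,0,0,0,-1],[0,0,-0.001,0,0,0,-1],[0,0,-0.001,0,0,0,-1]],
  ],
)

```text
time_s: 12.4
eef_pos: [0.5465, 0.0238, 0.1084]
tcp_rot: [[-0.996, 0.086, -0.0], [0.086, 0.996, -0.0], [0.0, -0.0, -1.0]]
ft_force: [-2.1, -0.0, 7.1]
width: 0.02
```

apply_moves(
  deltas=[
    [[0,0,-0.0005,0,0,0,-1],[0,0,-0.0005,0,0,0,-1]],
  ],
)

```text
time_s: 12.6
eef_pos: [0.5465, 0.0238, 0.1088]
tcp_rot: [[-0.996, 0.086, -0.0], [0.086, 0.996, -0.0], [0.0, -0.0, -1.0]]
ft_force: [-2.6, -0.3, 6.7]
width: 0.0204
```

apply_moves(
  deltas=[
    [[0,0,-0.0005,0,0,0,-1],[0,0,-0.0005,0,0,0,-1]],
  ],
)

```text
time_s: 12.8
eef_pos: [0.5465, 0.0238, 0.1093]
tcp_rot: [[-0.996, 0.086, -0.0], [0.086, 0.996, -0.0], [0.0, -0.0, -1.0]]
ft_force: [-2.9, -0.6, 6.2]
width: 0.0202
```

apply_moves(
  deltas=[
    [[0,0,-0.0005,0,0,0,-1],[0,0,-0.0005,0,0,0,-1]],
  ],
)

```text
time_s: 13.0
eef_pos: [0.5465, 0.0238, 0.1098]
tcp_rot: [[-0.996, 0.086, -0.0], [0.086, 0.996, -0.0], [0.0, -0.0, -1.0]]
ft_force: [-3.1, -0.3, 7.0]
width: 0.0202
```

apply_moves(
  deltas=[
    [[0,0,-0.0003,0,0,0,-1],[0,0,-0.0003,0,0,0,-1]],
  ],
)

```text
time_s: 13.2
eef_pos: [0.5465, 0.0237, 0.11]
tcp_rot: [[-0.996, 0.086, -0.0], [0.086, 0.996, -0.0], [0.0, -0.0, -1.0]]
ft_force: [-3.2, -0.6, 6.0]
width: 0.0203
```

apply_moves(
  deltas=[
    [[0,0,-0.0004,0,0,0,-1],[0,0,-0.0004,0,0,0,-1]],
  ],
)

```text
time_s: 13.4
eef_pos: [0.5465, 0.0238, 0.1104]
tcp_rot: [[-0.996, 0.086, -0.0], [0.086, 0.996, -0.0], [0.0, -0.0, -1.0]]
ft_force: [-2.7, 0.4, 7.2]
width: 0.0205
```

apply_moves(
  deltas=[
    [[0,0,-0.0004,0,0,0,-1],[0,0,-0.0004,0,0,0,-1]],
  ],
)

```text
time_s: 13.6
eef_pos: [0.5465, 0.0237, 0.1107]
tcp_rot: [[-0.996, 0.086, -0.0], [0.086, 0.996, -0.0], [0.0, -0.0, -1.0]]
ft_force: [-3.0, -1.2, 4.8]
width: 0.0202
```

Force is starting to transfer at z ≈ 0.1107, as predicted.

apply_moves(
  deltas=[
    [[0,0,-0.0003,0,0,0,-1],[0,0,-0.0003,0,0,0,-1]],
  ],
)

```text
time_s: 13.8
eef_pos: [0.5465, 0.0238, 0.1108]
tcp_rot: [[-0.996, 0.086, -0.001], [0.086, 0.996, -0.0], [0.001, -0.0, -1.0]]
ft_force: [-2.8, -0.5, 2.6]
width: 0.0205
```

apply_moves(
  deltas=[
    [[0,0,-0.0003,0,0,0,-1],[0,0,-0.0003,0,0,0,-1]],
  ],
)

```text
time_s: 14.0
eef_pos: [0.5465, 0.0238, 0.1109]
tcp_rot: [[-0.996, 0.086, -0.001], [0.086, 0.996, -0.0], [0.001, -0.0, -1.0]]
ft_force: [-1.8, -1.8, -1.7]
width: 0.0203
```

The hook stops firmly at plunger ≈ 8.7 mm and the pin now carries the spring. Opening.

apply_moves(
  deltas=[
    [[0,0,0.0002,0,0,0,-1],[0,0,0.0002,0,0,0,-0.6],[0,0,0.0002,0,0,0,-0.5],[0,0,0.0002,0,0,0,-0.4],[0,0,0.0002,0,0,0,-0.3],[0,0,0.0002,0,0,0,-0.2],[0,0,0.0002,0,0,0,-0.2],[0,0,0.0002,0,0,0,-0.1],[0,0,0.0002,0,0,0,0],[0,0,0.0002,0,0,0,0]],
  ],
)

```text
time_s: 15.0
eef_pos: [0.5467, 0.0239, 0.1113]
tcp_rot: [[-0.996, 0.086, 0.0], [0.086, 0.996, 0.0], [-0.0, 0.0, -1.0]]
ft_force: [-0.3, -0.1, -1.2]
width: 0.0428
```

apply_moves(
  deltas=[
    [[0,0,-0.01,0,0,0,0],[0,0,-0.03,0,0,0,0],[0,0,-0.06,0,0,0,0],[0,0,-0.09,0,0,0,0],[0,0,-0.12,0,0,0,0],[0,0,-0.12,0,0,0,0],[0,0,-0.12,0,0,0,0]],
  ],
)

```text
time_s: 15.7
eef_pos: [0.5471, 0.0239, 0.2323]
tcp_rot: [[-0.996, 0.086, 0.002], [0.086, 0.996, 0.0], [-0.002, 0.0, -1.0]]
ft_force: [0.7, -0.3, -0.6]
width: 0.0431
```

Run:
```python
from h import *
import cv2
p=vision.snapshot("wrist")
Z=p["range_z"];v,u=np.mgrid[:384,:512];T=p["world_from_camera"]
P=np.stack([(u-p["cx"])/p["fx"]*Z,(v-p["cy"])/p["fy"]*Z,Z],-1)@T[:3,:3].T+T[:3,3]
d=np.hypot(P[...,0]-.5465,P[...,1]-.0238)
m=(Z>0)&(d<.009)&(P[...,2]>.12)&(P[...,2]<.17);q=P[m];print("knob top z",m.sum(),np.median(q[:,2]),q.mean(0))
print([(np.round(k["centre"],4),round(k["p"],2)) for k in nets.search_frame(p,"knob_top")[:2]],sensors.sense()["time_s"])
a=cv2.resize(p["img"][:,:,::-1],(400,300))
s=vision.snapshot("scene")["img"][150:270,170:310,::-1]
cv2.imwrite("pics/end.png",np.hstack([a,cv2.resize(s,(350,300),interpolation=cv2.INTER_CUBIC)]))
```

```text
knob top z 279 0.14448558296687683 [0.54642278 0.02379594 0.14449908]
[(array([0.5477, 0.0234, 0.1443]), 0.87)] 15.8
```

View pics/end.png

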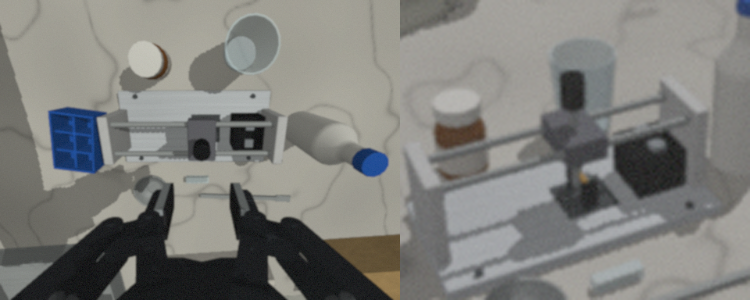

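The knob top has come to rest about 8 mm below its starting height (0.1445 against 0.1525 m from the same camera). In the picture the hook is under the brass pin at (583,178), the gripper is clear and the bystanders are in place. Handing in.

```bash
python3 -c "
from cell import arm
print(arm.hand_in())"
```

```text
the job is handed in; nothing more can be done
None
```

The grabber is hooked under the terminal pin and let go, and the job was handed in at about 15.8 s. No verdict was reported.

- **Press and slide:** I gripped the knob by its sides and pressed it to the hard stop. After backing off slightly, to about 19 mm, I slid it about 68.5 mm until the shank touched the pin. The y force went from about -1.8 to -4.4 N, so the touch put roughly 2.5 N on the pin.
- **Catch:** I backed the command off 1 mm, though the measured position moved only about 0.3 mm. I then eased the knob up slowly until the pin took the spring load at about 8.7 mm. At that point the arm pulled up with about 1.7 N by the wrist reading, then I opened the jaws.
- **Last checks:** From the wrist camera, the knob rests about 8 mm below its starting height, against 8.7 mm from the arm's position. The two differ by less than 1 mm, and both are inside the 6.5–11.5 mm window and well away from the 15 mm jam. The gripper was clear, and the bystanders in view looked unmoved.
- **Disagreement:** On the way up, the wrist's vertical force read 1–2 N below the stated spring curve. It kept falling smoothly, with no sign of a jam.

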